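# Find the empty bay of the microscope chest

### The job

One of the four covers on the microscope accessory chest has an empty bay under it; the other three sit on packing and stay firm. With the fingertips, gently press an end of one cover after another until you find the one that rocks, then push that end down into the bay until the cover stands open steeper than 50 degrees, and leave it open and still. Pick nothing up, and leave the objective, the eyepiece and the bottle standing where they are.

Things in the scene. Friction and masses are not known exactly. Their poses are not given: they have to be found in the camera images.
- chest: low wooden chest fixed to the bench, 132 (x) by 386 (y) by 80 mm high; origin at the centre of its underside, x away from the robot, y along the row of four bays (pitch 94 mm, each 108 by 84 mm inside, 56 mm deep, 10 mm walls between). Three bays hold packing blocks, one (it changes) is empty; this cannot be seen from outside. More than 60 N on chest or covers is rough.
- cover_1 (a joint): angle of cover 1 (leftmost seen from the robot, at chest y +141 mm), rad: 0 shut (within 0.012 at the start), positive with the end nearer the robot down, negative with the far end down; stops at -1.2 and 1.2. No spring: steady friction of 0.10 N m (2.6 N at 38 mm from the pivot), stays where left. If packing is beneath, an end gives 1 to 2 mm, or 3 mm pressed with 20 N
- cover_2 (a joint): angle of cover 2 (at chest y +47 mm), rad: 0 shut (within 0.012 at the start), positive with the end nearer the robot down, negative with the far end down; stops at -1.2 and 1.2. No spring: steady friction of 0.10 N m (2.6 N at 38 mm from the pivot), stays where left. If packing is beneath, an end gives 1 to 2 mm, or 3 mm pressed with 20 N
- cover_3 (a joint): angle of cover 3 (at chest y -47 mm), rad: 0 shut (within 0.012 at the start), positive with the end nearer the robot down, negative with the far end down; stops at -1.2 and 1.2. No spring: steady friction of 0.10 N m (2.6 N at 38 mm from the pivot), stays where left. If packing is beneath, an end gives 1 to 2 mm, or 3 mm pressed with 20 N
- cover_4 (a joint): angle of cover 4 (rightmost, at chest y -141 mm), rad: 0 shut (within 0.012 at the start), positive with the end nearer the robot down, negative with the far end down; stops at -1.2 and 1.2. No spring: steady friction of 0.10 N m (2.6 N at 38 mm from the pivot), stays where left. If packing is beneath, an end gives 1 to 2 mm, or 3 mm pressed with 20 N
- cover_1_mid (a point): middle of the top face of cover 1 (white panel, 104 along chest x by 80 along y by 6 mm, top level with the chest's rim, 80 mm above the bench). The cover pivots about the chest's y axis direction, 3 mm below this point: pressing its near or far end down into the bay raises the other end. Axes as the chest's when shut
- cover_2_mid (a point): middle of the top face of cover 2 (white panel, 104 along chest x by 80 along y by 6 mm, top level with the chest's rim, 80 mm above the bench). The cover pivots about the chest's y axis direction, 3 mm below this point: pressing its near or far end down into the bay raises the other end. Axes as the chest's when shut
- cover_3_mid (a point): middle of the top face of cover 3 (white panel, 104 along chest x by 80 along y by 6 mm, top level with the chest's rim, 80 mm above the bench). The cover pivots about the chest's y axis direction, 3 mm below this point: pressing its near or far end down into the bay raises the other end. Axes as the chest's when shut
- cover_4_mid (a point): middle of the top face of cover 4 (white panel, 104 along chest x by 80 along y by 6 mm, top level with the chest's rim, 80 mm above the bench). The cover pivots about the chest's y axis direction, 3 mm below this point: pressing its near or far end down into the bay raises the other end. Axes as the chest's when shut
- objective: steel microscope objective standing on its wide end on the bench, 25 mm diameter, 44 mm high, loose, origin at the centre of its underside; to be left alone
- eyepiece: microscope eyepiece standing on the bench, steel tube 23 mm diameter with a black 34 mm head, 47 mm high, loose, origin at the centre of its underside; to be left alone
- bottle: small amber glass bottle with black cap, 38 mm diameter, 72 mm high, loose, origin at the centre of its underside; to be left alone

How it is judged:
On the way:
1. one cover rocks under the finger (more than 0.1 rad) ((value of joint any of cover_1, cover_2, cover_3, cover_4 above 0.1 rad or value of joint any of cover_1, cover_2, cover_3, cover_4 below -0.1 rad)), for 0.05 s.
At the end, for the whole second after the job is handed in: one cover is turned more than 0.8 rad (46 degrees) from shut, either way, all covers are still, and the objective, eyepiece and bottle are within 20 mm of where they stood ((value of joint any of cover_1, cover_2, cover_3, cover_4 above 0.8 rad or value of joint any of cover_1, cover_2, cover_3, cover_4 below -0.8 rad) and velocity of joint cover_1 between -0.05 and 0.05 rad/s and velocity of joint cover_2 between -0.05 and 0.05 rad/s and velocity of joint cover_3 between -0.05 and 0.05 rad/s and velocity of joint cover_4 between -0.05 and 0.05 rad/s and distance of each of objective, eyepiece, bottle from where it was at the start of the episode below 0.02 m); the robot touches nothing.
It fails at once if the objective was moved more than 20 mm, lifted or tipped over (distance of objective from where it was at the start of the episode above 0.02 m or angle between objective's own z axis and vertical above 0.4 rad).
It fails at once if the eyepiece was moved more than 20 mm, lifted or tipped over (distance of eyepiece from where it was at the start of the episode above 0.02 m or angle between eyepiece's own z axis and vertical above 0.4 rad).
It fails at once if the bottle was moved more than 20 mm, lifted or tipped over (distance of bottle from where it was at the start of the episode above 0.02 m or angle between bottle's own z axis and vertical above 0.4 rad).
It fails at once if the chest or a cover was pressed roughly, with more than 60 N (contact force between the arm and chest above 60 N).
It fails at once if the chest or a cover was pressed roughly by the fingers, with more than 60 N (contact force between the fingers and chest above 60 N).
It also fails if it takes over 42 s, if anything falls off the work surface, if the arm or the gripper's body presses on something with over 40 N, if the wrist force passes 120 N, or if a joint passes its speed limit or range.

### The arm

A 6-joint arm with a two-finger parallel gripper is mounted at the origin on the work surface. World frame = base frame: x ahead of the robot, y to its left, z up, the work surface at z = 0. Lengths are in m, angles in rad, forces in N, time in s.
With the tool pointing down it reaches from about 0.275 to 0.875 m from the base axis. Payload 12.5 kg.
Tool frame: the origin (TCP) lies at the very end of the fingers, on their centre line; the grasp point (between the pads) lies 19 mm behind it; x points along the fingers, y is the direction in which the jaws open and shut, and the axes are right-handed (so a half turn about x gives the same grasp; the last joint's range is limited). The gripper opens to 85 mm and grips with 20 to 120 N. Pads are 22 mm wide; open, the fingers measure 114 mm over their backs; the gripper's body (76 mm by 85 mm) begins 54 mm behind the grasp point. The pads swing forward as they close: fully open they stand 13 mm farther back than shut.
Start: joints at [1.259, 0.351, 1.652, -0, 1.139, -0.085], TCP at [0.124, 0.536, 0.231] pointing down, gripper open.
Joint ranges: [-2.75, 2.75], [-0.79, 2.1], [0.01, 2.65], [-1.57, 4.71], [0.07, 3.14], [-2.87, 2.87]. Speed limits (rad/s): [2.22, 2.22, 2.79, 3.14, 3.14, 3.14].

### API

Orientations are given as a 3x3 rotation matrix whose columns are the frame's x, y, z axes.
In Python, from bench import manip gives the robot as it stands. Calls block until the motion is done:
- manip.move_ptp(position, orientation): joint-space move of the TCP to a pose.
- manip.move_l(position, attitude=None, max_speed=0.15): straight line of the TCP; attitude=None keeps the orientation; max_speed is the mean speed in m/s.
- manip.move_j(angles): joint-space move.
- manip.set_gripper(opening, effort=None): opening from 0.0 (shut) to 1.0 (fully open); effort is the grip in N (None keeps the last); returns when the fingers have stopped.
- manip.dwell(seconds).
- manip.inverse_kinematics(position, orientation): joint angles nearest the present ones, or None.
- manip.grab_frame(name): name is "side" or "top" or "wrist"; returns (picture, depth): 400x640x3 uint8, red, green, blue; 400x640 float32, m along the optical axis (not along the pixel's ray), 0 where there is no reading.
- manip.get_calibration(name): a dict with "camera_matrix" (3x3 intrinsics, pixels), "k1" (the pictures are not rectified: a ray, as slopes to the right and down, at radius r is drawn at 1 + k1 r^2 times it, then the intrinsics apply), "R" (3x3) and "t" (3): a world point X has camera coordinates R X + t. Camera axes: x right, y down, z forward; pixel columns grow to the right and rows downward; lengths in m; the calibration is good to about 2 mm. A picture is of the moment at which its call begins: read the wrist's pose just before it. get_calibration takes no time and is no camera call; for the wrist camera it gives the pose at the moment of the call.
A pose or a line that the arm cannot do raises manip.Unreachable and nothing moves.
- manip.sign_off(): hands the job in, once; it reports no verdict.
Trained networks look in the newest picture that a camera, given by its name, has taken for a name from the list of things; names that differ only in an ending like _2 or _b are one class to them, and where a whole thing is asked for, a point or a joint stands for the part that bears it (a point fixed in the world has none). Each returns a list of dicts, best first, with "confidence" (0 to 1); they miss things now and then, are a little off and sometimes report something else, mostly with a low value. They report only what shows in the picture. A call takes as long as a camera call.
- manip.look_for(camera, name): "at" ([x, y, z] in m, in world coordinates, good to about 4 mm: the middle of the surface that is visible of it).
Readings, each from a call of its own:
- manip.current_time(): time.
- manip.current_qpos(): joint angles.
- manip.current_joint_vel(): joint speeds.
- manip.current_joint_torque(): joint torques, N m.
- manip.current_ee_pos(): TCP position.
- manip.current_tcp_rot(): TCP orientation.
- manip.current_force(): force on the tool from outside, world axes, zero at the start.
- manip.current_ft_torque(): the same for the moment, N m.
- manip.current_grip_width(): opening from 0.0 (shut) to 1.0 (fully open).
Only numpy, scipy, OpenCV 4.12 (cv2) and the standard library are available. Lean on these libraries where they do the work, as an engineer would, in place of code of your own. Each camera call takes 0.05 s, during which the arm holds its last target. There are 200 camera calls.

## Working session

There is one attempt and no reset: what is moved stays moved. The work goes in short steps, each a Python script; the robot and the scene stay as the last script left them, time stands still between calls to the robot, and variables do not carry over. Pictures are saved under pics/ and viewed, about 8 in all and at most 12, crops included, and the job is handed in when it is done.

```bash
mkdir -p pics; ls; python3 - <<'E'
from bench import manip
import cv2,numpy as np
for n in("top","side"):
    p,d=manip.grab_frame(n); cv2.imwrite(f"pics/{n}0.png",p[:,:,::-1]); np.save(f"pics/{n}d.npy",d)
    for k in ("chest","cover_1","objective","eyepiece","bottle"):
        try: print(n,k,[(np.round(r["at"],3).tolist(),round(r["confidence"],2)) for r in manip.look_for(n,k)][:5])
        except Exception as e: print(n,k,e)
print(manip.current_time(),manip.current_tcp_rot().round(2) if hasattr(manip.current_tcp_rot(),'round') else manip.current_tcp_rot())
E
```

```text
pics
top chest [([0.55, 0.001, 0.077], 0.84)]
top cover_1 [([0.552, -0.047, 0.082], 0.87), ([0.545, 0.049, 0.081], 0.78), ([0.544, 0.14, 0.082], 0.71), ([0.557, -0.137, 0.076], 0.58)]
top objective [([0.67, 0.016, 0.029], 0.65)]
top eyepiece [([0.428, 0.148, 0.044], 0.68), ([0.443, -0.074, 0.048], 0.18)]
top bottle [([0.443, -0.076, 0.046], 0.57)]
side chest [([0.541, -0.066, 0.08], 0.59)]
side cover_1 [([0.555, -0.144, 0.077], 0.94), ([0.544, 0.137, 0.079], 0.85), ([0.547, 0.044, 0.077], 0.75), ([0.552, -0.046, 0.079], 0.62)]
side objective [([0.667, 0.001, 0.026], 0.8)]
side eyepiece [([0.424, 0.138, 0.042], 0.86)]
side bottle [([0.444, -0.088, 0.042], 0.91)]
0.6 [[-0.    0.22  0.97]
 [ 0.    0.97 -0.22]
 [-1.    0.   -0.  ]]
```

View pics/top0.png

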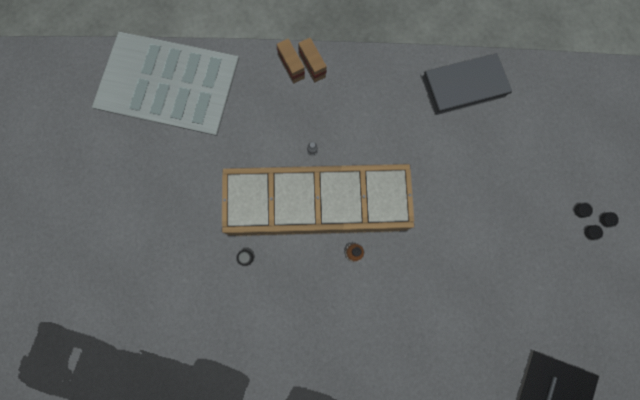

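```bash
cat > h.py <<'E'
from bench import manip
import cv2,numpy as np
def cover_fit(d,cal,zlo=.072,zhi=.09):
    K=cal["camera_matrix"];v,u=np.indices(d.shape)
    pts=np.stack([u,v],-1).reshape(-1,1,2).astype(float)
    n=cv2.undistortPoints(pts,np.array(K),np.array([cal["k1"],0,0,0.])).reshape(-1,2)
    z=d.reshape(-1);P=np.c_[n*z[:,None],z]
    return ((P-cal["t"])@np.array(cal["R"])).reshape(d.shape+(3,))
E
python3 - <<'E'
from h import *
W=cover_fit(np.load("pics/topd.npy"),manip.get_calibration("top"))
m=(np.load("pics/topd.npy")>0)&(abs(W[...,2]-.08)<.01)&(W[...,0]>.45)&(W[...,0]<.65)&(abs(W[...,1])<.25)
n,l,s,c=cv2.connectedComponentsWithStats(m.astype(np.uint8)); k=1+np.argmax(s[1:,4])
p=W[l==k]; (c,sz,a)=cv2.minAreaRect(p[:,:2].astype(np.float32)); print(c,sz,a,np.median(p[:,2]))
E
```

```text
(0.5490738153457642, 0.0007508844137191772) (0.13098475337028503, 0.3869793713092804) 3.060258388519287 0.0785401270749495
```

The top view shows the chest at cols 221–412, rows 165–233, with a yaw of about 3°. The eyepiece (245,257) and bottle (354,252) stand on the near side, and the objective (312,148) on the far side. I'll probe the far ends with shut fingers.

```bash
cat >> h.py <<'E'
yaw=np.radians(3.06);s,c=np.sin(yaw),np.cos(yaw)
R=np.array([[0,-s,c],[0,c,s],[-1,0,0.]])
def at(x,y,z): return np.array([.549+c*x-s*y,.001+s*x+c*y,z])
Y=[None,.141,.047,-.047,-.141]
E
python3 - <<'E'
from h import *
manip.set_gripper(0.0,20)
manip.move_ptp(at(.038,Y[1],.14),R); print(manip.current_time())
for k in (1,2,3,4):
    if k>1: manip.move_l(at(.038,Y[k],.105),max_speed=.15)
    manip.move_l(at(.038,Y[k],.094),max_speed=.06)
    f0=np.array(manip.current_force()); log=[]; zc=None; rocks=False
    for z in np.arange(.092,.060,-.0015):
        manip.move_l(at(.038,Y[k],z),max_speed=.03)
        f=manip.current_force()[2]-f0[2]; log.append((round(z*1e3,1),round(f,1)))
        if zc is None and f>1.5: zc=z
        if f>10: break
        if zc and z<zc-.008: rocks=True; break
    print(k,rocks,log[-9:],manip.current_time())
    if rocks: break
    manip.move_l(at(.038,Y[k],.105),max_speed=.1)
E
```

```text
3.5417
1 True [(np.float64(74.0), np.float64(1.0)), (np.float64(72.5), np.float64(1.4)), (np.float64(71.0), np.float64(1.7)), (np.float64(69.5), np.float64(0.6)), (np.float64(68.0), np.float64(1.4)), (np.float64(66.5), np.float64(1.0)), (np.float64(65.0), np.float64(1.5)), (np.float64(63.5), np.float64(1.6)), (np.float64(62.0), np.float64(1.1))] 9.7083
```

```bash
python3 - <<'E'
from h import *
p,d=manip.grab_frame("side"); cv2.imwrite("pics/side1.png",p[:,:,::-1])
print(manip.current_ee_pos(),manip.current_force(),manip.current_grip_width())
E
```

```text
[0.57941275 0.14383196 0.06188521] [0.77518222 0.51767617 1.64739654] 0.000761606182933455
```

View pics/side1.png

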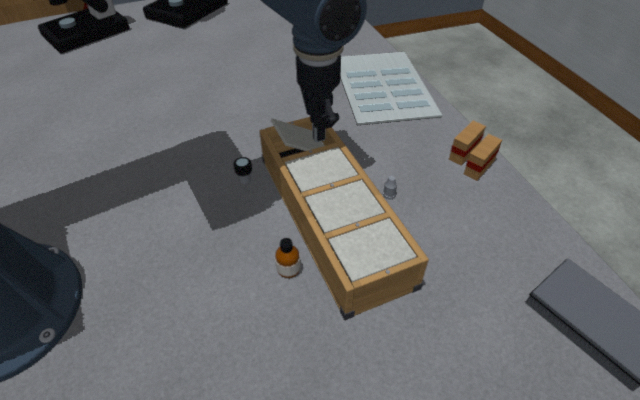

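Cover 1 rocks: its near end is raised at about (290,135), with the finger in the bay at (320,130). I'll push it further.

```bash
cat >> h.py <<'E'
def angle(name):
    p,d=manip.grab_frame(name); cv2.imwrite(f"pics/{name}_{manip.current_time():.1f}.png",p[:,:,::-1])
    W=cover_fit(d,manip.get_calibration(name))
    q=W-np.array([.549,.001,0]); x=c*q[...,0]+s*q[...,1]; y=-s*q[...,0]+c*q[...,1]; z=q[...,2]
    m=(d>0)&(abs(y-Y[1])<.035)&(x>-.05)&(x<-.005)&(z>.083)&(z<.14)
    if m.sum()<15: print(name,"few",m.sum()); return
    A=np.c_[x[m],z[m]]; A0=np.median(A,0)
    print(name,m.sum(),"zmax",np.percentile(z[m],98),"slope angle",np.degrees(np.arctan(-np.linalg.svd(A-A.mean(0))[2][0] @ [0,1]/(np.linalg.svd(A-A.mean(0))[2][0]@[1,0]))))
E
python3 - <<'E'
from h import *
f0=manip.current_force()[2]
for z in np.arange(.059,.0395,-.003):
    manip.move_l(at(.036,Y[1],z),max_speed=.04)
    f=np.array(manip.current_force()); print(round(z,4),f.round(1),round(manip.current_time(),2))
    if np.linalg.norm(f)>20: break
angle("side"); angle("top")
E
```

```text
0.059 [ 0.6 -0.6  0.2] 10.01
0.056 [ 1.4 -0.4  0.5] 10.26
0.053 [ 1.3 -0.1  0.1] 10.51
0.05 [0.3 0.3 0.3] 10.76
0.047 [1.6 0.9 0.3] 11.01
0.044 [ 1.6  0.4 -0.3] 11.26
0.041 [ 0.8 -0.2 -0. ] 11.51
side 144 zmax 0.12185256848747056 slope angle 53.68326761897818
top few 0
```

```bash
python3 - <<'E'
from h import *
for z in (.038,.036):
    manip.move_l(at(.036,Y[1],z),max_speed=.04)
    f=np.array(manip.current_force()); print(z,f.round(1))
manip.move_l(at(.037,Y[1],.15),max_speed=.08)
manip.move_l(at(.037,Y[1],.25),max_speed=.15)
angle("side"); angle("top"); print(manip.current_time())
for n,k in (("side","objective"),("side","eyepiece"),("side","bottle")):
    print(k,[np.round(r["at"],3).tolist() for r in manip.look_for(n,k)][:1])
E
ls -t pics|head -2; cp $(ls -t pics/side_*|head -1) pics/final.png
```

```text
0.038 [ 1.3  0.  -0.1]
0.036 [1.5 0.9 0.7]
side 120 zmax 0.12321241643541575 slope angle 55.5554557969745
top few 12
14.6
objective [[0.668, 0.004, 0.026]]
eyepiece [[0.422, 0.138, 0.04]]
bottle [[0.444, -0.09, 0.04]]
top_14.6.png
side_14.6.png
```

View pics/final.png

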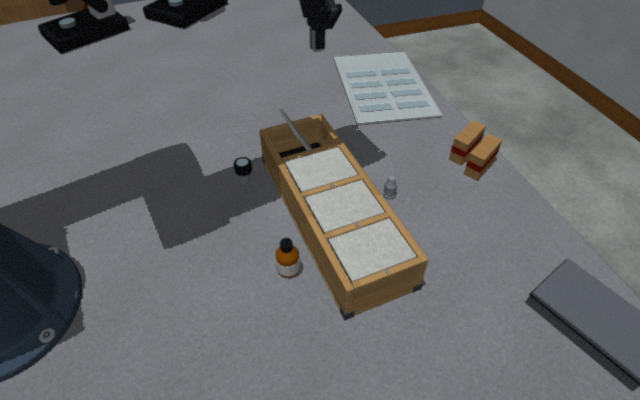

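Cover 1 stands steeply open, seen nearly edge-on at about (295,130). The bottle, eyepiece and objective are in place and the arm is clear.

```bash
python3 -c "
from bench import manip
manip.sign_off()"
```

```text
the job is handed in; nothing more can be done
```

Cover 1, the leftmost, was the one over the empty bay. It rocked on the first press, so I didn't press the other three. I pushed its far end down with the shut fingers, lifted clear and handed the job in at about 14.6 s.

- **Opening angle:** with the arm clear, the side camera's depth gave a slope of about 56°. The height of the raised edge suggested about 62°. The two differ by a few degrees, but both are above 50°. The top camera had too few depth points to confirm it.
- **Stillness:** I did not measure whether the cover was still. It has no spring, and nothing was touching it.
- **Forces:** readings stayed around 2 N or less, somewhat below the 2.6 N or more expected from the cover's friction, so they are only a rough guide. The pictures confirmed that the cover moved.
- **Objective, eyepiece and bottle:** the side camera found each within about 4 mm of its starting position, and all were upright.

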